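Free a seized plug gauge from its bore master and put both gauges away

ROBOT

A 6-joint arm with a two-finger parallel gripper is mounted at the origin on a cart in front of the work surface, level with it; the furniture and walls round the work are solid. World frame = base frame: x ahead of the robot, y to its left, z up, the work surface at z = 0. Lengths are in mm, angles in rad, forces in N, time in s.
With the tool pointing down it reaches from about 275 to 1000 mm from the base axis. Payload 8.4 kg.
Tool frame: the origin (TCP) lies on the mounting face of the last link; the fingertips stand 173 mm ahead of it and the grasp point (between the pads) lies 155 mm ahead of it; z points along the fingers, y is the direction in which the jaws open and shut (so a half turn about z gives the same grasp; the last joint's range is limited). The gripper opens to 85 mm and grips with 20 to 120 N. Pads are 22 mm wide; open, the fingers measure 114 mm over their backs; the gripper's body (76 mm by 85 mm) begins 54 mm behind the grasp point. The pads swing forward as they close: fully open they stand 13 mm farther back than shut.
Start: joints at [1.275, 0.353, 1.633, -0, 1.155, -0.002], TCP at [180.994, 598.223, 404.681] pointing down, gripper open.
Joint ranges: [-2.63, 2.63], [-0.92, 2.1], [0.06, 2.66], [-1.3, 4.44], [0, 2.69], [-3.02, 3.02]. Speed limits (rad/s): [2.22, 2.22, 2.79, 3.14, 3.14, 3.14].

INTERFACE

Orientations are given as [roll, pitch, yaw] about the fixed x, y, z axes, in that order (R = Rz(yaw) Ry(pitch) Rx(roll)).
In Python, from rig import r, grab_frame, spotter gives the robot as it stands.
- The arm moves only by the tool apply_moves, never from a script. Its argument "motion" is text: rows parted by semicolons, each of 5 numbers parted by spaces: the opening, from -1 (shut) to 1 (fully open), then the shift along the tool's x, y, z as a fraction of full scale, then the turn about the tool's z as a fraction of full scale. In form: hand x y z twist; .... A call has 1 to 20 rows; each row is the pose to reach, as a shift and turn from the pose commanded when the call began, along the tool's axes at that moment, turning the shorter way round; what a row does not reach only later rows make up. Full scale, the value 1, is 1 m for a shift and pi rad for a turn. A row lasts 1/12 s, in which the tool goes at most 41.7 mm and 7.16 degrees, less where a joint would pass 70% of its speed; a pose out of reach is approached as far as the arm can. A call with a number of a shift or a turn outside -1 to 1 is refused whole. A call with a gripper value outside its range is refused whole. The fingers move at their own pace and stop on an object; "squeeze" is the grip in N (left out, the last holds). Time passes only in rows, so rows that repeat a pose let the fingers close. It gives the time, the measured TCP pose, the force and the opening at its end, in the units of the state.
- r.sense(): the state, without advancing time (a new reading comes with each control period).
- grab_frame(name): name is "scene" or "top"; returns a dict with "img" (480x640x3 uint8, red, green, blue), "fx", "fy", "cx", "cy" (pixels), "R" (3x3) and "t" (3): a world point X has camera coordinates R X + t. Camera axes: x right, y down, z forward; pixel columns grow to the right and rows downward; lengths in mm; the calibration is good to about 2 mm. A picture is of the moment at which its call begins. There is no depth.
- r.sign_off(): hands the job in, once; it reports no verdict.
Trained networks look in the newest picture that a camera, given by its name, has taken for a name from the list of things; names that differ only in an ending like _2 or _b are one class to them, and where a whole thing is asked for, a point or a joint stands for the part that bears it (a point fixed in the world has none). Each returns a list of dicts, best first, with "conf" (0 to 1); they miss things now and then, are a little off and sometimes report something else, mostly with a low value. They report only what shows in the picture. A call takes as long as a camera call. They do not tell look-alikes from the thing itself.
- spotter.boxes_of(query, camera): "point" ([x, y, z] in mm, in world coordinates, good to about 4 mm: the middle of the surface that is visible of it).
- spotter.place_of(query, camera): "point" ([x, y, z] in mm, in world coordinates, good to about 4 mm: a listed point, or the origin of a listed thing).
The state is a dict: "clock": time; "qpos": joint angles; "qvel": joint speeds; "joint_efforts": joint torques, N m; "eef_pos": TCP position; "tcp_rot": TCP orientation; "contact_force": force on the tool from outside, world axes, zero at the start; "wrist_torque": the same for the moment, N m; "opening": opening from 0.0 (shut) to 1.0 (fully open).
Only numpy, scipy, OpenCV 4.12 (cv2) and the standard library are available. Lean on these libraries where they do the work, as an engineer would, in place of code of your own. Each camera call takes 0.05 s, during which the arm holds its last target.

TASK

A plug gauge has seized in the square bore master that sits in the gauge fixture. Keeping the swing clamp shut over the master, work the plug out by twisting it back and forth while pulling up gently, so that the loose fixture stays standing where it is on the bench, and stand the plug, handle up, in the round pocket of the wooden stand. Then swing the clamp fully open, lift the master out and lay it flat, bore upright, in the stand's square recess, without disturbing the other things on the bench.

Things in the scene. Friction and masses are not known exactly. Their poses are not given: they have to be found in the camera images.
- plug_grip (a point): middle of the plug gauge's handle: an aluminium block 14 mm thick (its x), 26 mm wide (its y), 38 mm tall, grooved edges, on a thin neck; 56 mm above the foot, 19 mm below the top; z = gauge axis, up. Below the neck a collar 28 mm across, 5 mm thick, rests on the master's top face; below it the 20 mm cylinder, 22 mm long. 0.14 kg. Starts with x along the master's x within 3 degrees.
- plug_foot (a point): centre of the plug's flat lower end, 20 mm across; starts 22 mm down the master's bore. A straight pull needs over 26 N and would lift or tip the fixture (from 17 N). Friction acts against the sliding direction (0.35 N m to turn it), so while it is turning a pull of 6 to 10 N raises it 2 to 3 mm per radian; the grip ends after 14 mm of rise.
- master_centre (a point): centre of the bore master: a plain ground steel block 52 x 52 mm, 28 mm tall, with a 20 mm bore from top to bottom; 14 mm above its underside; x, y square to its sides, z along the bore, up. It starts 8 mm deep in the fixture's square nest (0.5 mm play), so 20 mm of it stand out of the base. 0.5 kg.
- fixture_base (a point): centre of the top face of the gauge fixture's grey base, 100 mm (its x) by 150 mm (its y), 24 mm high on 4 mm rubber feet, standing loose on the bench by its weight (1.7 kg, 2.2 kg with the master). The nest's centre is 28 mm from here along +y; the clamp's pivot 18 mm along -y.
- clamp (a joint): swing clamp on the fixture: flat steel strap on an upright pivot, its top 10 mm above the master's top face. 0 = shut: its nose reaches 9 mm over the master, 1 mm above it, and holds it down. Grows (rad, counter-clockwise from above) to 1.57 = fully open against a stop, clear of the master; starts at 0 to 0.12. Light friction (0.03 N m); stays where left.
- clamp_knob (a point): middle of the clamp's upright black knob, 14 mm in diameter, 30 mm tall, on the strap's tail, 42 mm from the pivot; 15 mm below its top. Moves with the clamp: shut, it lies from the pivot along the fixture's -y (away from the master); open, along the fixture's +x.
- clamp_pivot (a point): point on the clamp's upright pivot axis, level with clamp_knob (in the air, 11 mm above the hexagon nut).
- stand_round (a point): centre of the mouth of the round pocket in the top face of the wooden gauge stand (90 mm along its x, 180 mm along its y, 36 mm high, fixed to the bench). The pocket is 29 mm in diameter, 18 mm deep with a flat floor, on which the plug stands on its foot. z up.
- stand_square (a point): centre of the floor of the stand's square recess, 60 x 60 mm, 8 mm deep, sides along the stand's x and y; 90 mm from the round pocket along the stand's -y.
- test_block: bystander: small ground steel setting block 40 x 50 x 25 mm with four small holes in its top, lying loose; origin at the centre of its underside.
- marker_black: bystander: slim black marker pen, 136 mm long (its y), 13 mm thick, lying loose between fixture and stand; origin at the middle of its length, on its underside.
Not all that is in view belongs to the job. What is shaped like the part that bears master_centre but pink or turquoise is not meant.

How it is judged:
By the outcome, as a careful person would: the job done as asked, in the order asked, and still so for the second after the job is handed in, with the robot touching nothing.
It also fails if it takes over 72 s, if anything falls off the work surface, if the arm or the gripper's body presses on something with over 40 N, if the wrist force passes 120 N, or if a joint passes its speed limit or range.

## Working session

There is one attempt and no reset: what is moved stays moved. The work goes in short steps, Python scripts to look and compute and a tool call to move; the robot and the scene stay as the last step left them, time stands still between calls to the robot, and variables do not carry over. Pictures are saved under pics/ and viewed, and the job is handed in when it is done.

Besides the shell and the picture viewer there is one more tool, called as a command line: name --argument value ..., lists and objects as JSON in quotes. apply_moves: Moves the arm, as the interface text tells. Its arguments: {"type":"object","properties":{"motion":{"type":"string"},"squeeze":{"type":"number"}},"required":["motion"]}

```bash
mkdir -p pics; ls
python3 - <<'E'
from rig import r, grab_frame, spotter
import cv2,numpy as np
print(r.sense())
for n in("scene","top"):
    f=grab_frame(n);cv2.imwrite(f"pics/a_{n}.png",f["img"][:,:,::-1]);print(n,f["fx"],f["fy"],f["cx"],f["cy"],f["R"],f["t"])
E
```

```text
pics
{'clock': 0.0, 'qpos': array([ 1.27461056e+00,  3.53671803e-01,  1.63415231e+00, -1.56427357e-05,
        1.15517398e+00, -2.42726881e-03]), 'qvel': array([ 0.00057317, -0.000601  ,  0.00046879,  0.00078174, -0.00032722,
        0.00094307]), 'joint_efforts': array([ 1.23725491e-03, -6.05259919e+01, -3.42065692e+01,  8.45059412e-05,
        9.47689667e-03, -5.19915950e-07]), 'eef_pos': array([180.9196179 , 597.9951958 , 403.93895016]), 'tcp_rot': array([-3.14018719e+00,  1.08906979e-05,  2.84784049e+00]), 'contact_force': array([ 0.52488085,  0.02645508, -0.06020696]), 'wrist_torque': array([-0.02099322,  0.03146065, -0.03558355]), 'opening': 0.9980072058774636}
scene 444.36857667542864 444.36857667542864 321.4466146757583 234.07417821901936 [[ 0.53945637 -0.84184719 -0.01673734]
 [-0.4672095  -0.28273292 -0.83772154]
 [ 0.70050132  0.45973406 -0.54584108]] [-271.1882837   373.73820622  487.4727125 ]
top 599.8603857180287 599.8603857180287 314.28654620247806 251.0325614436356 [[-7.46167845e-04 -9.99998894e-01  1.28690170e-03]
 [-9.86954912e-01  5.29248536e-04 -1.60996033e-01]
 [ 1.60995173e-01 -1.39024402e-03 -9.86954214e-01]] [  29.83380767  585.81772218 1246.66742631]
```

View pics/a_scene.png

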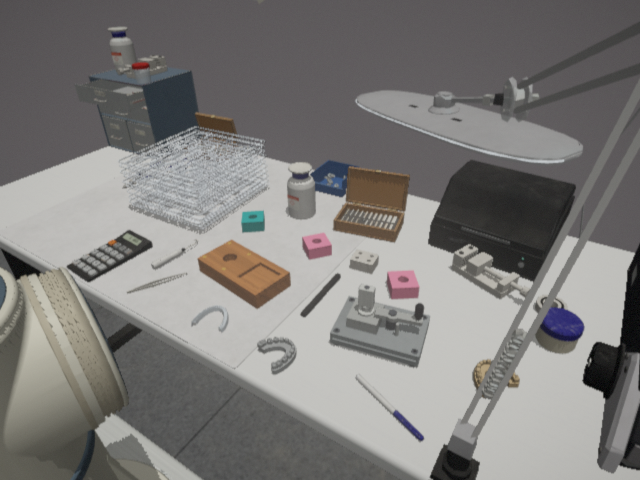

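View pics/a_top.png

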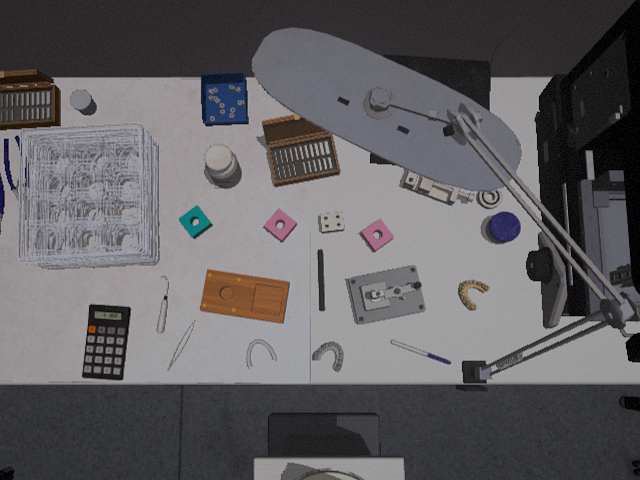

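Run:
```python
from rig import r, grab_frame, spotter
for c in("top","scene"):
  for q in("plug_grip","plug_foot","master_centre","fixture_base","clamp_knob","clamp_pivot","stand_round","stand_square","test_block","marker_black"):
    print(c,q,[(round(float(d["conf"]),2),[round(float(v)) for v in d["point"]]) for d in spotter.place_of(q,c)[:3]])
```

```text
top plug_grip [(0.63, [490, -99, 82])]
top plug_foot [(0.42, [493, -101, 26]), (0.28, [492, -103, 35])]
top master_centre [(0.77, [652, 108, 12]), (0.7, [657, 293, 17]), (0.63, [489, -101, 35])]
top fixture_base [(0.77, [493, -128, 26])]
top clamp_knob [(0.76, [508, -185, 72])]
top clamp_pivot [(0.21, [492, -125, 22])]
top stand_round [(0.97, [499, 220, 34])]
top stand_square [(0.92, [481, 128, 31])]
top test_block [(0.94, [660, -10, 2]), (0.16, [487, -102, 33])]
top marker_black [(0.57, [526, 14, -2]), (0.51, [654, -11, 0])]
scene plug_grip [(0.92, [486, -98, 81])]
scene plug_foot [(0.94, [484, -99, 25])]
scene master_centre [(0.92, [654, 105, 14]), (0.78, [652, 297, 11]), (0.75, [488, -100, 33])]
scene fixture_base [(0.93, [496, -126, 28])]
scene clamp_knob [(0.92, [511, -187, 74])]
scene clamp_pivot [(0.56, [494, -140, 68])]
scene stand_round [(0.84, [494, 220, 36])]
scene stand_square [(0.57, [480, 135, 28])]
scene test_block [(0.75, [652, -8, 3]), (0.54, [495, -123, 29]), (0.2, [497, 218, 36])]
scene marker_black [(0.66, [524, 15, 4])]
```

Run:
```python
import cv2
t=cv2.imread("pics/a_top.png");s=cv2.imread("pics/a_scene.png")
cv2.imwrite("pics/b1.png",cv2.resize(t[255:335,335:435],None,fx=8,fy=7.5 if 0 else 7,interpolation=cv2.INTER_CUBIC)[:600,:800])
cv2.imwrite("pics/b2.png",cv2.resize(s[275:365,325:435],None,fx=6.5,fy=6.5,interpolation=cv2.INTER_CUBIC))
cv2.imwrite("pics/b3.png",cv2.resize(t[260:330,195:295],None,fx=8,fy=8,interpolation=cv2.INTER_CUBIC))
```

```text
(no output)
```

View pics/b1.png

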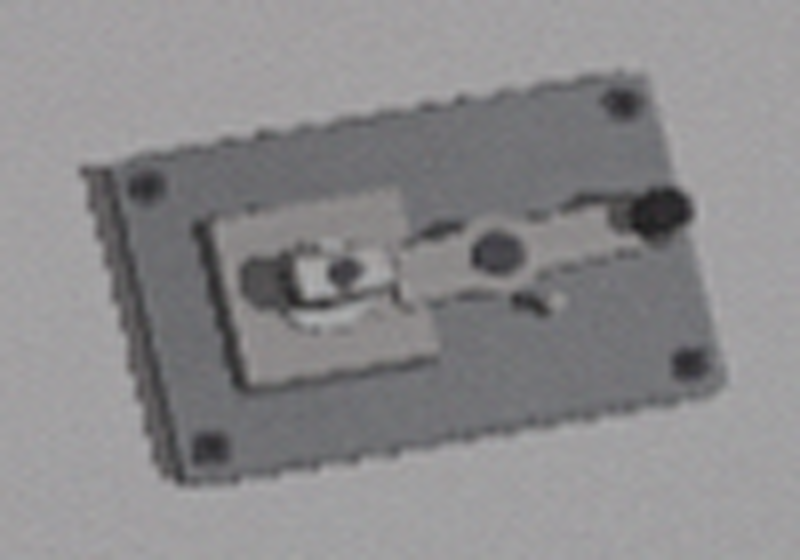

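View pics/b2.png

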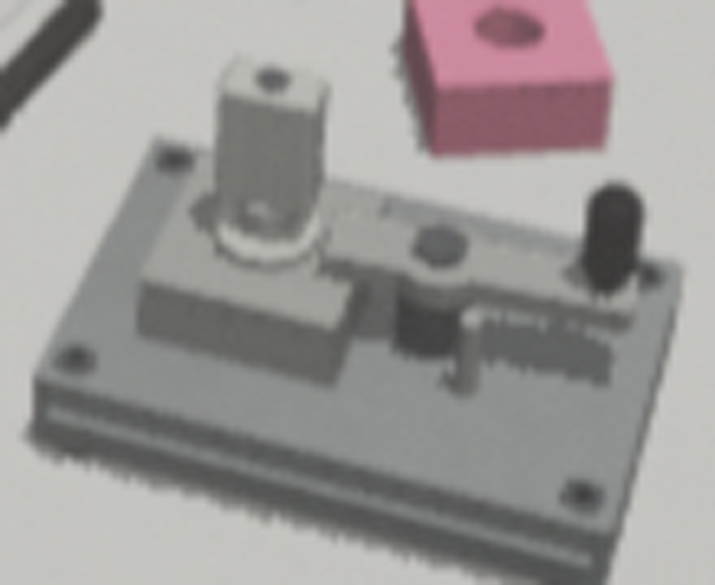

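View pics/b3.png

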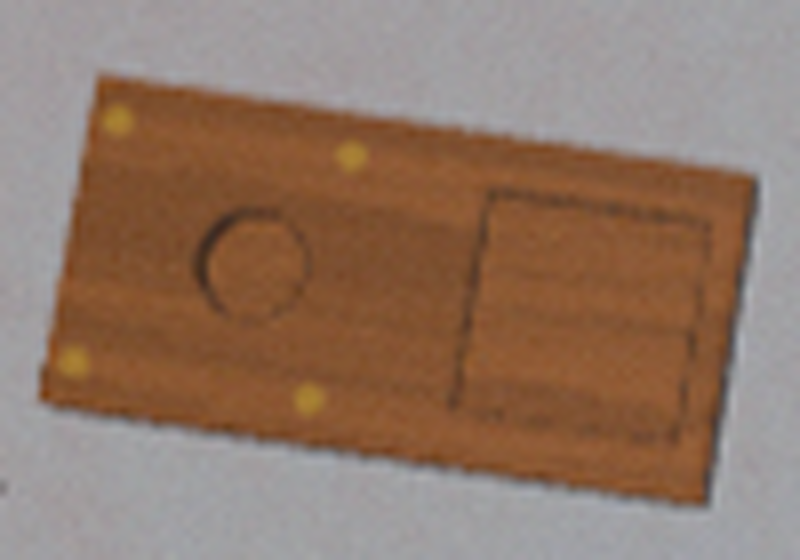

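```bash
cat > h.py <<'E'
import numpy as np
from scipy.optimize import least_squares
import pickle,os
def cam(n):
    if not os.path.exists("cams.pkl"):
        from rig import grab_frame
        pickle.dump({k:{a:v for a,v in grab_frame(k).items() if a!="img"} for k in("top","scene")},open("cams.pkl","wb"))
    return pickle.load(open("cams.pkl","rb"))[n]
def back(n,uv,z):
    f=cam(n);R=np.array(f["R"]);t=np.array(f["t"]);uv=np.atleast_2d(uv).astype(float)
    d=np.c_[(uv[:,0]-f["cx"])/f["fx"],(uv[:,1]-f["cy"])/f["fy"],np.ones(len(uv))]@R
    o=-R.T@t
    return o+d*((z-o[2])/d[:,2])[:,None]
def proj(n,X):
    f=cam(n);c=np.atleast_2d(X)@np.array(f["R"]).T+f["t"]
    return np.c_[c[:,0]/c[:,2]*f["fx"]+f["cx"],c[:,1]/c[:,2]*f["fy"]+f["cy"]]
def crop(p,ox,oy,sx,sy):
    p=np.atleast_2d(p).astype(float);return np.c_[(p[:,0]+.5)/sx-.5+ox,(p[:,1]+.5)/sy-.5+oy]
def rect(P,lx,ly,yaw0):
    # P: 4 corners any order ; returns cx,cy,yaw
    P=np.array(P)[:,:2]
    m=np.array([[1,1],[1,-1],[-1,-1],[-1,1]])*[lx/2,ly/2]
    def res(v):
        c,s=np.cos(v[2]),np.sin(v[2]);Q=m@np.array([[c,s],[-s,c]])+v[:2]
        return np.array([min(np.linalg.norm(p-q) for q in Q) for p in P])
    s=least_squares(res,[*P.mean(0),yaw0]);return s.x,res(s.x)
E
python3 - <<'E'
from h import *
np.set_printoptions(precision=2,suppress=True)
T=lambda p:crop(p,335,255,8,7); S=lambda p:crop(p,325,275,6.5,6.5); W=lambda p:crop(p,195,260,8,8)
fx=[(115,165),(645,72),(725,395),(180,482)]
print("fix top",rect(back("top",T(fx),28),100,150,0.2))
fs=[(157,140),(682,265),(610,530),(37,380)]
print("fix scene",rect(back("scene",S(fs),28),100,150,0.2))
ms=[(207,217),(400,190),(437,358),(247,388)]
print("mas top",rect(back("top",T(ms),48),52,52,0.2))
print("mas scene 2 corners",back("scene",S([(140,285),(335,330)]),48))
print("mas top 2 corners",back("top",T([(247,388),(437,358)]),48))
print("plug top",back("top",T((345,271)),101),"scene",back("scene",S((272,79)),101))
print("knob",back("top",T((662,210)),88),back("scene",S((617,193)),88))
print("pivot nut",back("top",T((498,252)),62),back("scene",S((440,245)),62))
st=[(100,73),(757,178),(710,505),(40,403)]
print("stand",back("top",W(st),36),rect(back("top",W(st),36),90,180,-0.15))
print("round",back("top",W((255,265)),36))
sq=[(490,187),(710,215),(678,440),(453,408)]
print("sq mouth",rect(back("top",W(sq),36),60,60,-0.15))
E
```

```text
fix top (array([ 494.21, -127.12,    0.18]), array([1.68, 1.52, 1.02, 0.23]))
fix scene (array([ 496.25, -125.69,    0.2 ]), array([1.13, 0.88, 1.78, 0.9 ]))
mas top (array([489.22, -99.64,   0.17]), array([0.74, 0.15, 0.21, 0.56]))
mas scene 2 corners [[ 458.3   -78.62   48.  ]
 [ 470.18 -128.69   48.  ]]
mas top 2 corners [[ 458.87  -79.02   48.  ]
 [ 467.92 -129.63   48.  ]]
plug top [[489.54 -99.97 101.  ]] scene [[491.83 -97.02 101.  ]]
knob [[ 508.75 -183.74   88.  ]] [[ 511.65 -183.08   88.  ]]
pivot nut [[ 498.82 -144.63   62.  ]] [[ 498.21 -143.57   62.  ]]
stand [[549.09 261.7   36.  ]
 [520.42  83.67  36.  ]
 [432.74  95.69  36.  ]
 [460.   275.26  36.  ]] (array([490.56, 179.08,  -0.15]), array([0.63, 1.  , 1.34, 0.43]))
round [[496.98 218.55  36.  ]]
sq mouth (array([484.32, 130.23,  -0.14]), array([0.21, 0.51, 0.53, 0.62]))
```

Run:
```python
from h import *
np.set_printoptions(precision=1,suppress=True)
def tri(a,b):
    def res(X): return np.r_[proj("top",X)[0]-a,proj("scene",X)[0]-b]
    s=least_squares(res,[600,0,200]);return s.x,np.abs(s.fun).max()
for n,a,b in [("hub",(380,98),(444,99)),("head joint",(460,115),(515,95)),("base",(476,370),(457,465)),("disc left",(255,45),(357,95)),("disc right",(520,160),(578,150))]: print(n,tri(a,b))
for z in(200,300,400): print(z,back("top",[(450,185),(330,140),(560,240)],z)[:,:2].tolist())
```

```text
hub (array([812.5, -84.7, 326.4]), np.float64(0.7864558942295616))
head joint (array([ 766.5, -215.3,  363.1]), np.float64(0.466168451688759))
base (array([ 332. , -315.4,   16.4]), np.float64(0.5754248154554489))
disc left (array([935.6, 150.2, 273.4]), np.float64(7.293183677819002))
disc right (array([ 703.5, -329.5,  313.6]), np.float64(0.6726405194988274))
200 [[690.2730100120716, -233.02996299671588], [781.3116677688276, -1.2728680565934631], [582.0114123337548, -438.77734847413717]]
300 [[662.462199942388, -209.53110474895837], [745.4062272596988, 1.619490913987228], [563.8265968204865, -396.9846237485621]]
400 [[634.6513898727044, -186.03224650120086], [709.5007867505698, 4.511849884567919], [545.6417813072181, -355.1918990229869]]
```

```bash
cat >> h.py <<'E'
def rel(c,g):
    """c,g=(x,y,z,yaw) commanded / goal TCP; returns row numbers"""
    d=np.array(g[:3])-c[:3];s,k=np.sin(c[3]),np.cos(c[3])
    w=(g[3]-c[3]+np.pi)%(2*np.pi)-np.pi
    return np.round([(k*d[0]+s*d[1])/1000,(s*d[0]-k*d[1])/1000,-d[2]/1000,-w/np.pi],5)
def fwd(c,v):
    s,k=np.sin(c[3]),np.cos(c[3]);return [c[0]+1000*(k*v[0]+s*v[1]),c[1]+1000*(s*v[0]-k*v[1]),c[2]-1000*v[2],c[3]-np.pi*v[3]]
E
python3 -c "
from h import *
c=(180.994,598.223,404.681,2.8478)
print(rel(c,(490.2,-99,330,1.756)))"
```

```text
[-0.49786 -0.57781  0.07468  0.34753]
```

apply_moves --motion "0.1 -0.498 -0.578 0.0747 0.3475; 0.1 -0.498 -0.578 0.0747 0.3475; 0.1 -0.498 -0.578 0.0747 0.3475; 0.1 -0.498 -0.578 0.0747 0.3475; 0.1 -0.498 -0.578 0.0747 0.3475; 0.1 -0.498 -0.578 0.0747 0.3475; 0.1 -0.498 -0.578 0.0747 0.3475; 0.1 -0.498 -0.578 0.0747 0.3475; 0.1 -0.498 -0.578 0.0747 0.3475; 0.1 -0.498 -0.578 0.0747 0.3475; 0.1 -0.498 -0.578 0.0747 0.3475; 0.1 -0.498 -0.578 0.0747 0.3475; 0.1 -0.498 -0.578 0.0747 0.3475; 0.1 -0.498 -0.578 0.0747 0.3475; 0.1 -0.498 -0.578 0.0747 0.3475; 0.1 -0.498 -0.578 0.0747 0.3475; 0.1 -0.498 -0.578 0.0747 0.3475; 0.1 -0.498 -0.578 0.0747 0.3475; 0.1 -0.498 -0.578 0.0747 0.3475; 0.1 -0.498 -0.578 0.0747 0.3475" --squeeze 70

```text
clock: 2.87
eef_pos: [491.7, -102.4, 329.8]
tcp_rot: [3.141, 0.001, 1.753]
contact_force: [0.3, -0.1, 0.2]
opening: 0.55
```

Run:
```python
from rig import r, grab_frame
import cv2,numpy as np
from h import *
f=grab_frame("scene");cv2.imwrite("pics/c1.png",cv2.resize(f["img"][100:380,250:550,::-1],None,fx=2,fy=2))
f=grab_frame("top");cv2.imwrite("pics/c2.png",cv2.resize(f["img"][150:350,300:500,::-1],None,fx=3,fy=3))
s=r.sense();print(s["eef_pos"],s["tcp_rot"],s["qpos"],s["qvel"])
print(fwd((180.994,598.223,404.681,2.8478),(-0.498,-0.578,0.0747,0.3475)))
```

```text
[490.06517933 -99.56988102 329.71530213] [-3.14082790e+00 -5.96070368e-04  1.75426341e+00] [-2.03537009e-01  2.51897894e-01  1.96734038e+00  3.30192841e-04
  9.23287564e-01 -3.87203615e-01] [ 0.03546859 -0.01849837  0.018652    0.00332495  0.0037919   0.00461481]
[np.float64(490.2761190685593), np.float64(-99.22418138684998), 329.981, 1.756096552877547]
```

View pics/c1.png

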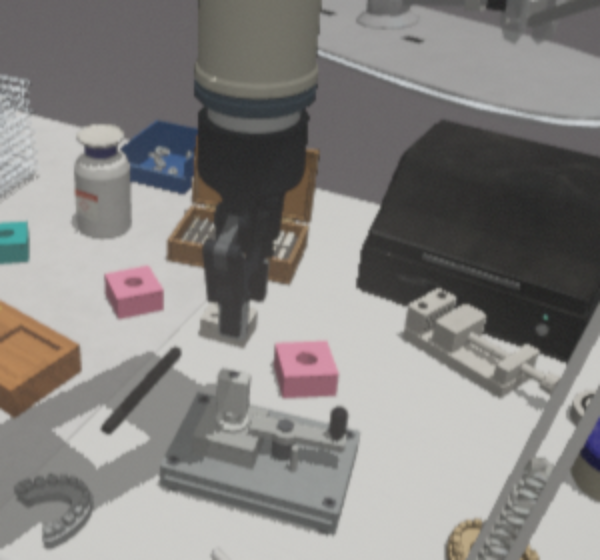

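View pics/c2.png

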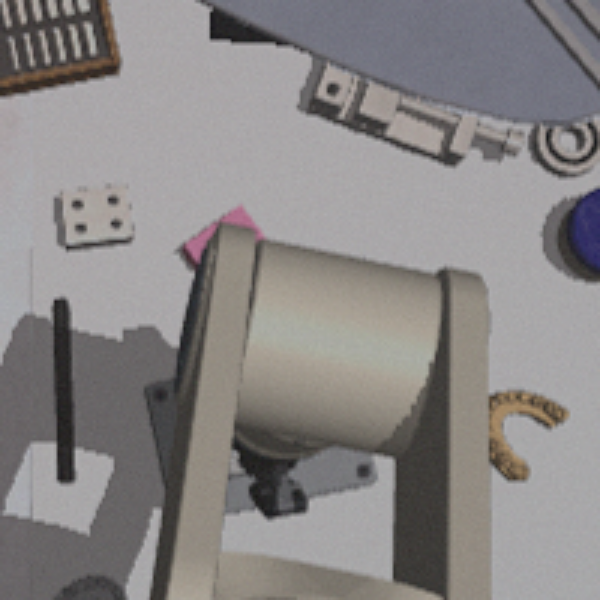

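apply_moves --motion "0.1 0 0 0.03 0; 0.1 0 0 0.06 0; 0.1 0 0 0.08 0; 0.1 0 0 0.09 0; 0.1 0 0 0.09 0; 0.1 0 0 0.09 0; 0.1 0 0 0.09 0"

```text
clock: 3.55
eef_pos: [490.8, -98.8, 241.2]
tcp_rot: [3.14, 0.001, 1.757]
contact_force: [0.3, 0.2, 0.8]
opening: 0.551
```

Run:
```python
from rig import r, grab_frame
import cv2
f=grab_frame("scene");cv2.imwrite("pics/d1.png",cv2.resize(f["img"][220:370,320:450,::-1],None,fx=4,fy=4))
s=r.sense();print(s["eef_pos"],s["tcp_rot"],s["contact_force"])
```

```text
[490.90784434 -98.97023404 241.37366293] [3.13944920e+00 8.27746151e-04 1.75660857e+00] [ 0.45291782 -0.13295095 -0.48559318]
```

View pics/d1.png

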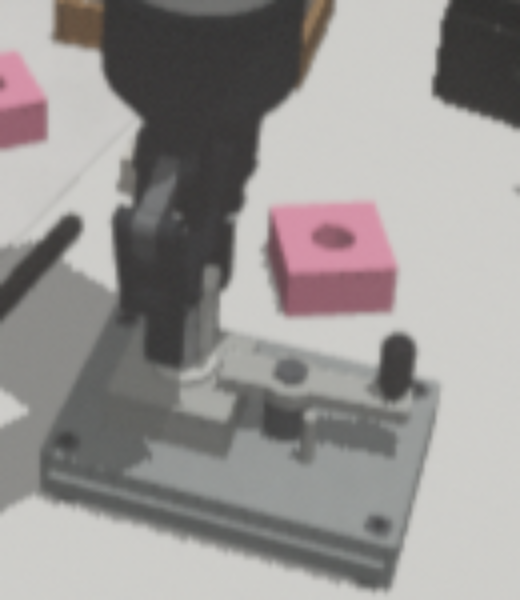

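apply_moves --motion "-1 0 0 0 0; -1 0 0 0 0; -1 0 0 0 0; -1 0 0 0 0; -1 0 0 0 0; -1 0 0 0 0; -1 0 0 0 0; -1 0 0 0 0" --squeeze 80

```text
clock: 4.27
eef_pos: [490.0, -99.4, 240.5]
tcp_rot: [-3.141, -0.0, 1.756]
contact_force: [-4.7, -1.3, 7.5]
opening: 0.155
```

Run:
```python
from rig import r
s=r.sense();print(s)
```

```text
{'clock': 4.2667, 'qpos': array([-2.03048284e-01,  3.91601367e-01,  2.02693871e+00, -3.49879764e-04,
        7.23649800e-01, -3.87884715e-01]), 'qvel': array([-0.00097269,  0.00027686, -0.0016539 ,  0.00129763,  0.0014719 ,
        0.00098526]), 'joint_efforts': array([ 9.04269665e-01, -4.85578716e+01, -2.33276868e+01,  3.33778057e-01,
       -1.26002211e+00, -3.24050279e-02]), 'eef_pos': array([489.9533599 , -99.38289857, 240.46534618]), 'tcp_rot': array([-3.14095221e+00, -1.15895799e-05,  1.75589502e+00]), 'contact_force': array([-4.66838516, -1.2967381 ,  7.54917279]), 'wrist_torque': array([-0.12500598,  0.59083331, -0.0561369 ]), 'opening': 0.1552216486180213}
```

apply_moves --motion "-1 0 -0.0003 -0.0003 0.03; -1 0 -0.0003 -0.0006 0.06; -1 0 -0.0003 -0.0008 0.09; -1 0 -0.0003 -0.001 0.12; -1 0 -0.0003 -0.0012 0.12"

```text
clock: 4.68
eef_pos: [489.4, -99.4, 240.8]
tcp_rot: [-3.14, 0.0, 1.375]
contact_force: [-0.3, -2.2, -7.5]
opening: 0.154
```

Run:
```python
from rig import r
s=r.sense()
for k in("eef_pos","tcp_rot","contact_force","wrist_torque"):print(k,s[k])
```

```text
eef_pos [489.43381284 -99.38764568 240.77119414]
tcp_rot [-3.14032622e+00  3.77637015e-04  1.37512827e+00]
contact_force [-0.29019624 -2.17051654 -7.49421672]
wrist_torque [-0.26066922  0.05860537  0.00582035]
```

apply_moves --motion "-1 0 0 -0.0001 -0.03; -1 0 0 -0.0003 -0.06; -1 0 0 -0.0005 -0.09; -1 0 0 -0.0007 -0.12; -1 0 0 -0.0009 -0.15; -1 0 0 -0.0011 -0.18; -1 0 0 -0.0013 -0.21; -1 0 0 -0.0015 -0.24; -1 0 0 -0.0016 -0.24"

```text
clock: 5.43
eef_pos: [489.6, -99.2, 242.2]
tcp_rot: [-3.141, -0.001, 2.14]
contact_force: [-0.9, -0.7, -7.0]
opening: 0.155
```

Run:
```python
from rig import r,grab_frame
import cv2
f=grab_frame("scene");cv2.imwrite("pics/e1.png",cv2.resize(f["img"][220:370,320:450,::-1],None,fx=4,fy=4))
s=r.sense()
for k in("eef_pos","tcp_rot","contact_force","wrist_torque"):print(k,s[k])
```

```text
eef_pos [489.67322776 -99.23755131 242.34919299]
tcp_rot [-3.14100404e+00 -7.93253184e-04  2.13366358e+00]
contact_force [-0.38816528 -0.65393624 -7.82505189]
wrist_torque [ 0.01276382 -0.03575887  0.004456  ]
```

View pics/e1.png

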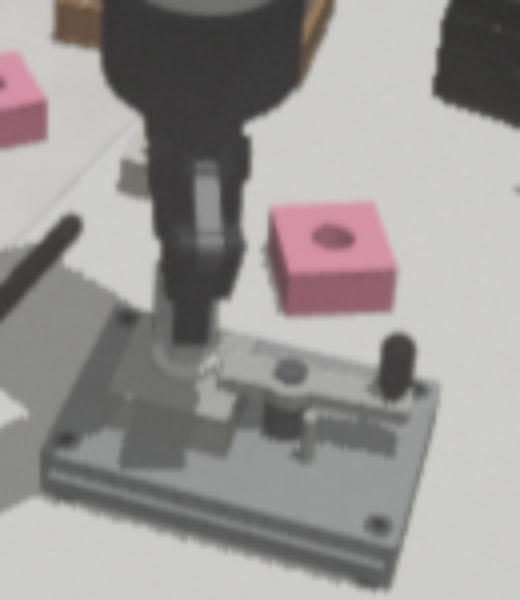

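apply_moves --motion "-1 0 0 0 0.03; -1 0 0 -0.0002 0.06; -1 0 0 -0.0004 0.09; -1 0 0 -0.0006 0.12; -1 0 0 -0.0008 0.15; -1 0 0 -0.001 0.18; -1 0 0 -0.0012 0.21; -1 0 0 -0.0014 0.24; -1 0 0 -0.0016 0.27; -1 0 0 -0.0018 0.3; -1 0 0 -0.0018 0.27; -1 0 0 -0.002 0.24; -1 0 0 -0.0022 0.21; -1 0 0 -0.0024 0.18; -1 0 0 -0.0026 0.15; -1 0 0 -0.0028 0.12; -1 0 0 -0.003 0.09; -1 0 0 -0.0032 0.06; -1 0 0 -0.0034 0.03; -1 0 0 -0.0036 0"

```text
clock: 7.15
eef_pos: [489.7, -99.2, 246.0]
tcp_rot: [-3.141, -0.001, 2.135]
contact_force: [0.1, 0.3, -9.3]
opening: 0.147
```

```bash
cat > s.py <<'E'
from rig import r
s=r.sense()
for k in("eef_pos","tcp_rot","contact_force","wrist_torque"):print(k,s[k].round(3))
E
python3 s.py
```

```text
eef_pos [489.666 -99.22  245.986]
tcp_rot [-3.141e+00 -1.000e-03  2.135e+00]
contact_force [ 0.129  0.347 -9.316]
wrist_torque [-0.08  -0.06  -0.282]
```

apply_moves --motion "-1 0 0 0 0.03; -1 0 0 -0.0002 0.06; -1 0 0 -0.0004 0.09; -1 0 0 -0.0006 0.12; -1 0 0 -0.0008 0.15; -1 0 0 -0.001 0.18; -1 0 0 -0.0012 0.21; -1 0 0 -0.0014 0.24; -1 0 0 -0.0016 0.27; -1 0 0 -0.0017 0.3; -1 0 0 -0.0017 0.27; -1 0 0 -0.0018 0.24; -1 0 0 -0.002 0.21; -1 0 0 -0.0022 0.18; -1 0 0 -0.0024 0.15; -1 0 0 -0.0026 0.12; -1 0 0 -0.0028 0.09; -1 0 0 -0.003 0.06; -1 0 0 -0.0032 0.03; -1 0 0 -0.0034 0"

```text
clock: 8.82
eef_pos: [489.7, -99.2, 249.5]
tcp_rot: [-3.141, -0.001, 2.135]
contact_force: [0.2, -0.1, -8.3]
opening: 0.148
```

```bash
python3 s.py
python3 - <<'E'
from rig import r,grab_frame
import cv2
f=grab_frame("scene");cv2.imwrite("pics/e2.png",cv2.resize(f["img"][220:370,320:450,::-1],None,fx=4,fy=4))
E
```

```text
eef_pos [489.725 -99.215 249.475]
tcp_rot [-3.141e+00 -1.000e-03  2.135e+00]
contact_force [ 0.218 -0.143 -8.261]
wrist_torque [-0.07  -0.017 -0.223]
```

View pics/e2.png

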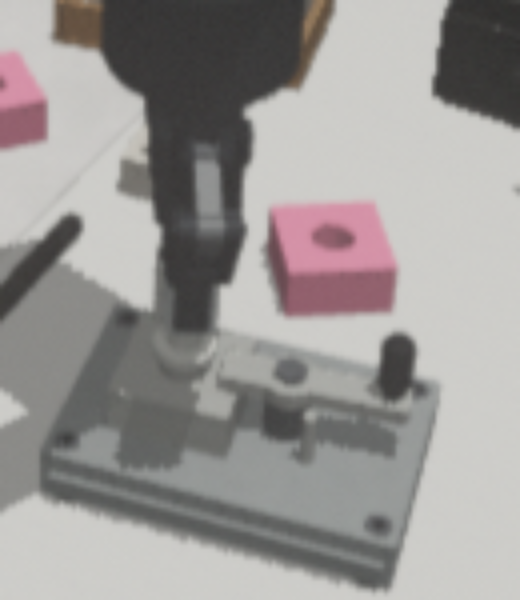

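Plug is rising (collar at crop (185,355), now above the master) with the fixture in place. Continue.

apply_moves --motion "-1 0 0 0 0.03; -1 0 0 -0.0002 0.06; -1 0 0 -0.0004 0.09; -1 0 0 -0.0006 0.12; -1 0 0 -0.0008 0.15; -1 0 0 -0.001 0.18; -1 0 0 -0.0012 0.21; -1 0 0 -0.0014 0.24; -1 0 0 -0.0016 0.27; -1 0 0 -0.0017 0.3; -1 0 0 -0.0017 0.27; -1 0 0 -0.0018 0.24; -1 0 0 -0.002 0.21; -1 0 0 -0.0022 0.18; -1 0 0 -0.0024 0.15; -1 0 0 -0.0026 0.12; -1 0 0 -0.0028 0.09; -1 0 0 -0.003 0.06; -1 0 0 -0.0032 0.03; -1 0 0 -0.0034 0"

```text
clock: 10.53
eef_pos: [489.8, -99.2, 253.0]
tcp_rot: [-3.141, -0.001, 2.133]
contact_force: [-0.0, 0.4, -6.5]
opening: 0.153
```

apply_moves --motion "-1 0 0 0 0.03; -1 0 0 -0.0002 0.06; -1 0 0 -0.0004 0.09; -1 0 0 -0.0006 0.12; -1 0 0 -0.0008 0.15; -1 0 0 -0.001 0.18; -1 0 0 -0.0012 0.21; -1 0 0 -0.0014 0.24; -1 0 0 -0.0016 0.27; -1 0 0 -0.0017 0.3; -1 0 0 -0.0017 0.27; -1 0 0 -0.0018 0.24; -1 0 0 -0.002 0.21; -1 0 0 -0.0022 0.18; -1 0 0 -0.0024 0.15; -1 0 0 -0.0026 0.12; -1 0 0 -0.0028 0.09; -1 0 0 -0.003 0.06; -1 0 0 -0.0032 0.03; -1 0 0 -0.0034 0"

```text
clock: 12.2
eef_pos: [489.9, -99.3, 256.8]
tcp_rot: [-3.141, 0.0, 2.134]
contact_force: [-0.2, -0.8, -2.2]
opening: 0.15
```

apply_moves --motion "-1 0 0 -0.001 0; -1 0 0 -0.002 0; -1 0 0 -0.003 0; -1 0 0 -0.005 0; -1 0 0 -0.007 0; -1 0 0 -0.009 0; -1 0 0 -0.012 0; -1 0 0 -0.02 0; -1 0 0 -0.04 0; -1 0 0 -0.06 0; -1 0 0 -0.07 0; -1 0 0 -0.07 0"

```text
clock: 13.2
eef_pos: [490.9, -99.5, 329.2]
tcp_rot: [3.138, 0.003, 2.133]
contact_force: [1.9, 0.7, -1.3]
opening: 0.147
```

```bash
python3 s.py
python3 - <<'E'
from rig import r,grab_frame
import cv2
f=grab_frame("scene");cv2.imwrite("pics/e3.png",cv2.resize(f["img"][180:370,320:450,::-1],None,fx=3,fy=3))
cv2.imwrite("pics/e3f.png",f["img"][:,:,::-1])
E
```

```text
eef_pos [490.934 -99.471 329.183]
tcp_rot [3.138e+00 3.000e-03 2.133e+00]
contact_force [ 1.921  0.707 -1.321]
wrist_torque [-0.022  0.043  0.014]
```

View pics/e3.png

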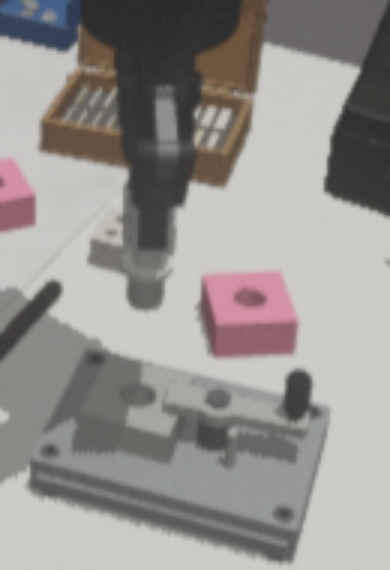

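```bash
python3 - <<'E'
from h import *
np.set_printoptions(precision=2,suppress=True)
t=np.linspace(0,2*np.pi,9)
foot=np.c_[490.9+10*np.cos(t),-99.4+10*np.sin(t),0*t+114.7]
print((proj("scene",foot)-[320,180])*3)
print((proj("scene",foot+[0,0,22])-[320,180])*3)
E
python3 -c "
import cv2
i=cv2.imread('pics/e3f.png');cv2.imwrite('pics/e4.png',cv2.resize(i[240:290,350:390],None,fx=10,fy=10,interpolation=cv2.INTER_CUBIC))"
```

```text
[[151.86 293.21]
 [137.88 291.84]
 [127.04 297.02]
 [125.62 305.83]
 [134.66 313.16]
 [148.92 314.59]
 [159.85 309.24]
 [160.98 300.36]
 [151.86 293.21]]
[[153.64 261.18]
 [139.43 259.84]
 [128.41 264.95]
 [126.98 273.63]
 [136.18 280.84]
 [150.7  282.24]
 [161.8  276.96]
 [162.93 268.21]
 [153.64 261.18]]
```

View pics/e4.png

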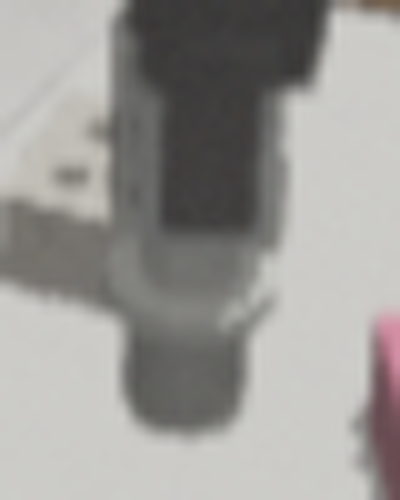

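```bash
python3 s.py; python3 -c "
from h import *
c=(489.98,-99.28,326.6,2.133)
print(rel(c,(496.8,218.8,320,2.133)))"
```

```text
eef_pos [490.399 -99.359 327.759]
tcp_rot [3.139e+00 2.000e-03 2.133e+00]
contact_force [ 0.097 -0.014 -2.531]
wrist_torque [-0.02  -0.018 -0.032]
[ 0.26549  0.17532  0.0066  -0.     ]
```

apply_moves --motion "-1 0.02 0.0132 0 0; -1 0.06 0.0396 0 0; -1 0.1 0.066 0 0; -1 0.13 0.0858 0 0; -1 0.16 0.1057 0.003 0; -1 0.19 0.1255 0.003 0; -1 0.22 0.1453 0.006 0; -1 0.245 0.1618 0.006 0; -1 0.258 0.1704 0.0066 0; -1 0.2655 0.1753 0.0066 0; -1 0.2655 0.1753 0.0066 0; -1 0.2655 0.1753 0.0066 0; -1 0.2655 0.1753 0.0066 0"

```text
clock: 14.33
eef_pos: [496.6, 217.7, 319.5]
tcp_rot: [-3.14, 0.0, 2.132]
contact_force: [0.2, -0.6, -1.5]
opening: 0.15
```

```bash
python3 - <<'E'
from rig import r,grab_frame
import cv2
from h import *
f=grab_frame("scene");cv2.imwrite("pics/f1.png",cv2.resize(f["img"][170:320,180:310,::-1],None,fx=4,fy=4))
print((proj("scene",[[496.8,218.8,105],[496.8,218.8,36]])-[180,170])*4)
E
python3 s.py
```

```text
[[183.21095389 239.72221048]
 [201.1739992  352.51663451]]
eef_pos [496.675 217.568 319.709]
tcp_rot [-3.141  0.     2.132]
contact_force [ 0.379 -0.011 -1.901]
wrist_torque [0.011 0.032 0.007]
```

View pics/f1.png

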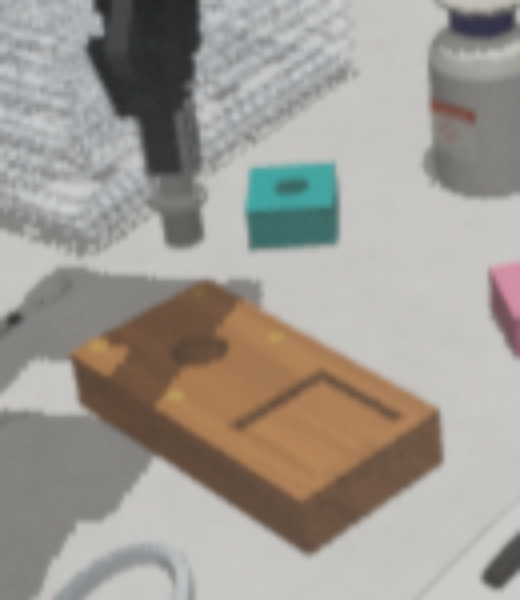

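apply_moves --motion "-1 0 0 0.02 0; -1 0 0 0.045 0; -1 0 0 0.06 0; -1 0 0 0.068 0; -1 0 0 0.073 0; -1 0 0 0.077 0; -1 0 0 0.08 0; -1 0 0 0.082 0; -1 0 0 0.084 0; -1 0 0 0.0855 0; -1 0 0 0.0865 0; -1 0 0 0.0865 0; -1 0 0 0.0865 0"

```text
clock: 15.47
eef_pos: [496.8, 218.9, 233.6]
tcp_rot: [3.141, 0.0, 2.133]
contact_force: [-0.1, 0.3, -1.9]
opening: 0.153
```

```bash
python3 - <<'E'
from rig import r,grab_frame
import cv2
f=grab_frame("scene");cv2.imwrite("pics/f2.png",cv2.resize(f["img"][170:320,180:310,::-1],None,fx=4,fy=4))
E
python3 s.py
```

```text
eef_pos [496.787 218.873 233.639]
tcp_rot [3.141 0.    2.133]
contact_force [-0.02  -0.364 -1.014]
wrist_torque [0.029 0.002 0.021]
```

View pics/f2.png

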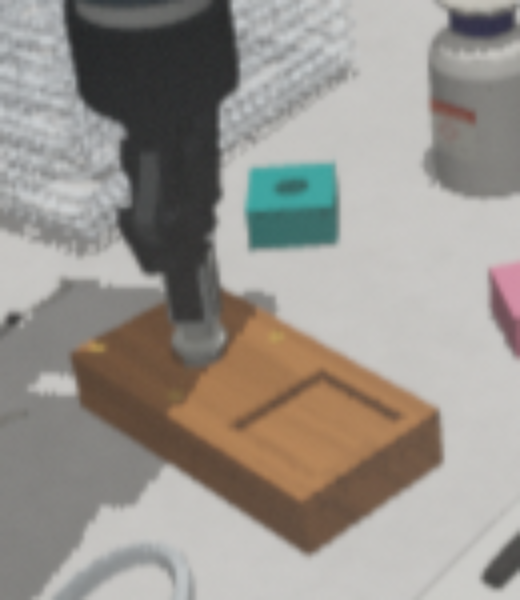

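In the pocket (collar at crop (198,345)). Lower gently to contact.

apply_moves --motion "-1 0 0 0.0005 0; -1 0 0 0.001 0; -1 0 0 0.0014 0; -1 0 0 0.0014 0"

```text
clock: 15.85
eef_pos: [496.8, 218.9, 232.5]
tcp_rot: [3.141, 0.0, 2.133]
contact_force: [0.1, -0.8, 3.3]
opening: 0.152
```

apply_moves --motion "-0.5 0 0 0 0; -0.3 0 0 0 0; 0 0 0 0 0; 0 0 0 0 0; 0 0 0 0 0; 0 0 0 0 0; 0 0 0 -0.02 0; 0 0 0 -0.05 0; 0 0 0 -0.08 0; 0 0 0 -0.1 0; 0 0 0 -0.1 0"

```text
clock: 16.77
eef_pos: [498.1, 219.4, 336.4]
tcp_rot: [3.135, 0.001, 2.133]
contact_force: [-0.1, -0.4, 0.2]
opening: 0.499
```

```bash
python3 - <<'E'
from rig import r,grab_frame
import cv2
f=grab_frame("scene");cv2.imwrite("pics/f3.png",cv2.resize(f["img"][170:320,180:310,::-1],None,fx=4,fy=4))
cv2.imwrite("pics/f4.png",cv2.resize(f["img"][270:370,320:440,::-1],None,fx=6,fy=6,interpolation=cv2.INTER_CUBIC))
E
python3 s.py
```

```text
eef_pos [497.476 219.104 334.332]
tcp_rot [3.137e+00 1.000e-03 2.133e+00]
contact_force [-0.556  0.512 -0.823]
wrist_torque [ 0.07  -0.029 -0.052]
```

View pics/f3.png

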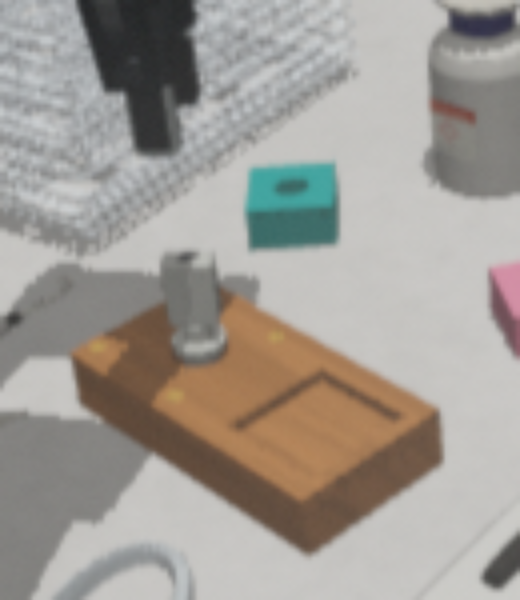

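View pics/f4.png

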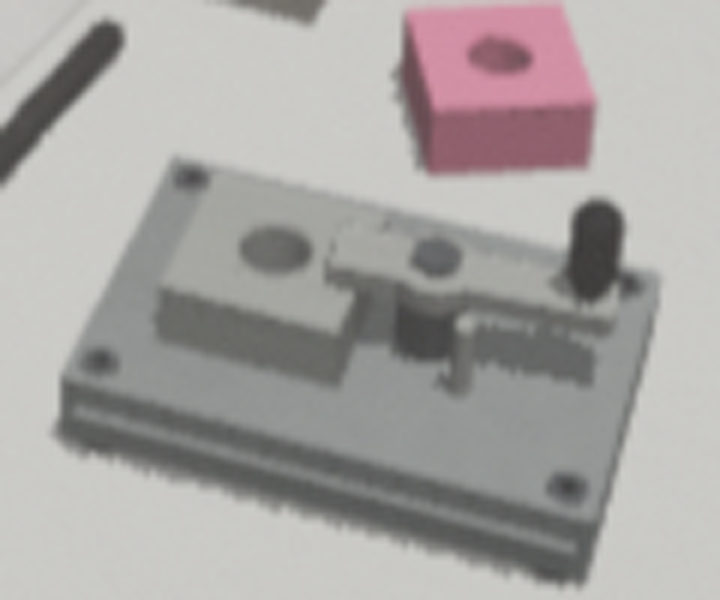

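```bash
python3 -c "
from h import *
c=(496.8,218.8,332.1,2.133)
v=rel(c,(510,-184.2,310,1.853));print(v)"
```

```text
[-0.34801 -0.20365  0.0221   0.08913]
```

apply_moves --motion "-0.2 -0.03 -0.0176 0 0; -0.2 -0.348 -0.2037 0.0221 0.0891; -0.2 -0.348 -0.2037 0.0221 0.0891; -0.2 -0.348 -0.2037 0.0221 0.0891; -0.2 -0.348 -0.2037 0.0221 0.0891; -0.2 -0.348 -0.2037 0.0221 0.0891; -0.2 -0.348 -0.2037 0.0221 0.0891; -0.2 -0.348 -0.2037 0.0221 0.0891; -0.2 -0.348 -0.2037 0.0221 0.0891; -0.2 -0.348 -0.2037 0.0221 0.0891; -0.2 -0.348 -0.2037 0.0221 0.0891; -0.2 -0.348 -0.2037 0.0221 0.0891; -0.2 -0.348 -0.2037 0.0221 0.0891; -0.2 -0.348 -0.2037 0.0221 0.0891; -0.2 -0.348 -0.2037 0.0221 0.0891"

```text
clock: 18.07
eef_pos: [509.9, -183.0, 309.7]
tcp_rot: [-3.141, -0.001, 1.855]
contact_force: [-0.0, -0.0, 0.5]
opening: 0.397
```

apply_moves --motion "-0.2 0 0 0.02 0; -0.2 0 0 0.045 0; -0.2 0 0 0.06 0; -0.2 0 0 0.068 0; -0.2 0 0 0.073 0; -0.2 0 0 0.073 0; -0.2 0 0 0.073 0; -0.2 0 0 0.073 0"

```text
clock: 18.73
eef_pos: [510.4, -184.2, 237.9]
tcp_rot: [3.14, 0.001, 1.854]
contact_force: [0.9, 1.0, 0.1]
opening: 0.403
```

```bash
python3 - <<'E'
from rig import r,grab_frame
import cv2
f=grab_frame("scene");cv2.imwrite("pics/g1.png",cv2.resize(f["img"][230:370,320:460,::-1],None,fx=4,fy=4))
f=grab_frame("top");cv2.imwrite("pics/g2.png",cv2.resize(f["img"][230:350,330:480,::-1],None,fx=4,fy=4))
E
python3 s.py
```

```text
eef_pos [ 510.279 -184.306  237.888]
tcp_rot [3.140e+00 1.000e-03 1.853e+00]
contact_force [-0.006  0.529  0.049]
wrist_torque [ 0.026  0.058 -0.034]
```

View pics/g1.png

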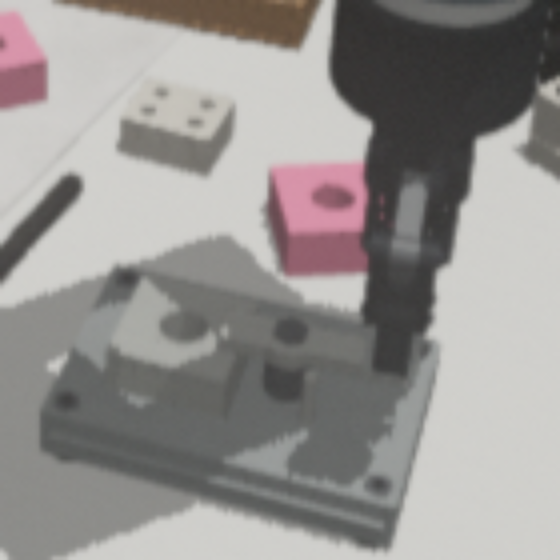

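```bash
python3 -c "
from h import *
c=(510,-184.2,237,1.853)
a0=np.arctan2(-184.2+144.3,510-498.4);print(a0)
for i in range(1,17):
    a=a0+(0.185-a0)*i/16
    R=41.5
    v=rel(c,(498.4+R*np.cos(a),-144.3+R*np.sin(a),237,a+np.pi+1.853-(a0+np.pi)));print('-0.6 %.4f %.4f 0 %.3f;'%(v[0],v[1],v[3]),end=' ')
"
```

```text
-1.2878686016593575
-0.6 0.0002 0.0038 0 -0.029; -0.6 0.0008 0.0076 0 -0.059; -0.6 0.0016 0.0113 0 -0.088; -0.6 0.0028 0.0149 0 -0.117; -0.6 0.0044 0.0184 0 -0.147; -0.6 0.0062 0.0218 0 -0.176; -0.6 0.0084 0.0249 0 -0.205; -0.6 0.0108 0.0279 0 -0.234; -0.6 0.0135 0.0306 0 -0.264; -0.6 0.0164 0.0330 0 -0.293; -0.6 0.0196 0.0352 0 -0.322; -0.6 0.0229 0.0371 0 -0.352; -0.6 0.0264 0.0386 0 -0.381; -0.6 0.0300 0.0398 0 -0.410; -0.6 0.0337 0.0407 0 -0.440; -0.6 0.0375 0.0413 0 -0.469;
```

apply_moves --motion "-0.6 0 0 0 0; -0.6 0 0 0 0; -0.6 0 0 0 0; -0.6 0.0002 0.0038 0 -0.029; -0.6 0.0008 0.0076 0 -0.059; -0.6 0.0016 0.0113 0 -0.088; -0.6 0.0028 0.0149 0 -0.117; -0.6 0.0044 0.0184 0 -0.147; -0.6 0.0062 0.0218 0 -0.176; -0.6 0.0084 0.0249 0 -0.205; -0.6 0.0108 0.0279 0 -0.234; -0.6 0.0135 0.0306 0 -0.264; -0.6 0.0164 0.033 0 -0.293; -0.6 0.0196 0.0352 0 -0.322; -0.6 0.0229 0.0371 0 -0.352; -0.6 0.0264 0.0386 0 -0.381; -0.6 0.03 0.0398 0 -0.41; -0.6 0.0337 0.0407 0 -0.44; -0.6 0.0375 0.0413 0 -0.469; -0.6 0.0375 0.0413 0 -0.469" --squeeze 20

```text
clock: 20.5
eef_pos: [539.0, -136.3, 237.0]
tcp_rot: [3.141, -0.0, -2.952]
contact_force: [0.9, 0.7, -0.3]
opening: 0.198
```

```bash
python3 - <<'E'
from rig import r,grab_frame
import cv2
f=grab_frame("scene");cv2.imwrite("pics/g3.png",cv2.resize(f["img"][230:370,320:460,::-1],None,fx=4,fy=4))
E
python3 s.py
```

```text
eef_pos [ 539.15  -136.53   237.036]
tcp_rot [ 3.142  0.    -2.958]
contact_force [-0.981  0.023  0.17 ]
wrist_torque [-0.078 -0.05   0.058]
```

View pics/g3.png

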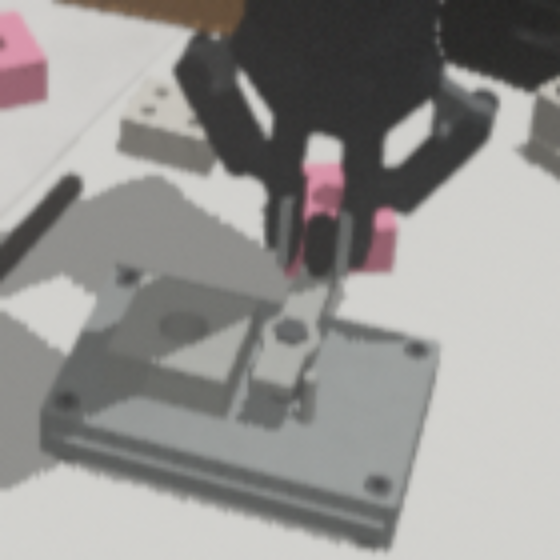

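apply_moves --motion "-0.6 0 0.0005 0 0; -0.6 0 0.001 0 0; -0.6 0 0.0015 0 0; -0.6 0 0.0015 0 0"

```text
clock: 20.88
eef_pos: [539.0, -135.4, 237.1]
tcp_rot: [-3.141, 0.0, -2.958]
contact_force: [0.7, -1.2, 0.2]
opening: 0.202
```

apply_moves --motion "-0.6 0 0.0005 0 0; -0.6 0 0.001 0 0; -0.6 0 0.001 0 0"

```text
clock: 21.13
eef_pos: [538.9, -134.4, 237.1]
tcp_rot: [-3.141, 0.0, -2.957]
contact_force: [-0.1, -2.8, 0.2]
opening: 0.2
```

apply_moves --motion "-0.6 0 0.0005 0 0; -0.6 0 0.001 0 0; -0.6 0 0.001 0 0"

```text
clock: 21.38
eef_pos: [538.8, -133.9, 237.1]
tcp_rot: [-3.14, 0.001, -2.956]
contact_force: [1.5, -7.8, -2.0]
opening: 0.204
```

```bash
python3 s.py
```

```text
eef_pos [ 538.754 -133.936  237.12 ]
tcp_rot [-3.140e+00  1.000e-03 -2.956e+00]
contact_force [ 1.541 -7.764 -2.002]
wrist_torque [-1.263 -0.228 -0.021]
```

apply_moves --motion "-0.6 0 -0.002 0 0; -0.3 0 -0.002 0 0; -0.2 0 -0.002 0 0; -0.2 0 -0.002 0 0; -0.2 0 -0.002 -0.02 0; -0.2 0 -0.002 -0.05 0; 0 0 -0.002 -0.08 0; 0 0 -0.002 -0.1 0; 0.6 0 -0.002 -0.1 0"

```text
clock: 22.13
eef_pos: [540.2, -135.3, 341.3]
tcp_rot: [-3.139, 0.006, -2.957]
contact_force: [1.1, -0.9, 0.4]
opening: 0.628
```

```bash
python3 - <<'E'
from rig import r,grab_frame
import cv2
f=grab_frame("scene");cv2.imwrite("pics/g4.png",cv2.resize(f["img"][250:370,320:440,::-1],None,fx=5,fy=5,interpolation=cv2.INTER_CUBIC))
f=grab_frame("top");cv2.imwrite("pics/g5.png",cv2.resize(f["img"][230:350,330:480,::-1],None,fx=4,fy=4))
E
python3 s.py
```

```text
eef_pos [ 538.898 -135.079  337.605]
tcp_rot [-3.141e+00  1.000e-03 -2.957e+00]
contact_force [-0.499 -0.436 -0.711]
wrist_torque [ 0.02  -0.043  0.03 ]
```

View pics/g4.png

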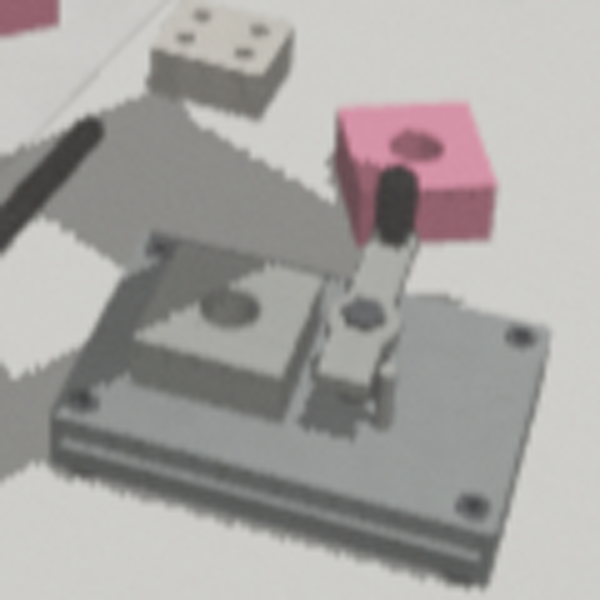

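View pics/g5.png

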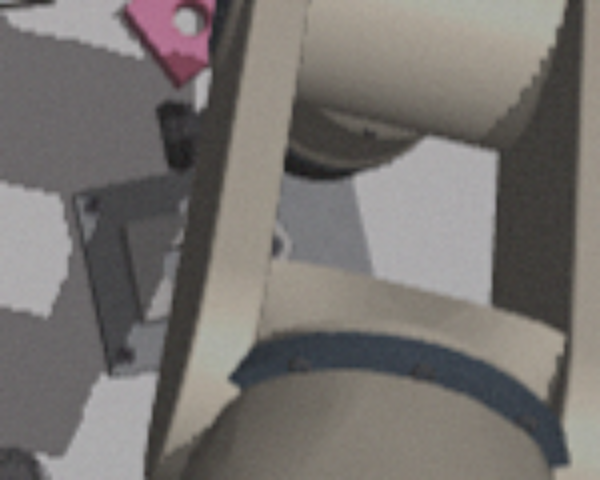

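```bash
python3 -c "
from h import *
print(rel((538.9,-135.2,337,3.326),(489.7,-99.3,290,1.756)))"
```

```text
[0.04178 0.04431 0.047   0.49975]
```

apply_moves --motion "0.5 0.0418 0.0443 0 0.4998; 0.5 0.0418 0.0443 0 0.4998; 0.5 0.0418 0.0443 0 0.4998; 0.5 0.0418 0.0443 0 0.4998; 0.5 0.0418 0.0443 0 0.4998; 0.5 0.0418 0.0443 0 0.4998; 0.5 0.0418 0.0443 0 0.4998; 0.5 0.0418 0.0443 0 0.4998; 0.5 0.0418 0.0443 0 0.4998; 0.5 0.0418 0.0443 0 0.4998; 0.5 0.0418 0.0443 0 0.4998; 0.5 0.0418 0.0443 0.02 0.4998; 0.5 0.0418 0.0443 0.047 0.4998; 0.5 0.0418 0.0443 0.047 0.4998; 0.5 0.0418 0.0443 0.047 0.4998; 0.5 0.0418 0.0443 0.047 0.4998"

```text
clock: 23.57
eef_pos: [489.6, -99.3, 290.0]
tcp_rot: [-3.14, -0.001, 1.759]
contact_force: [0.5, -0.9, 0.3]
opening: 0.751
```

```bash
python3 - <<'E'
from rig import r,grab_frame
import cv2
f=grab_frame("scene");cv2.imwrite("pics/h1.png",cv2.resize(f["img"][220:370,320:450,::-1],None,fx=4,fy=4))
E
python3 s.py
```

```text
eef_pos [489.927 -99.386 290.58 ]
tcp_rot [3.141 0.    1.759]
contact_force [0.141 0.285 0.533]
wrist_torque [-0.038  0.009  0.027]
```

View pics/h1.png

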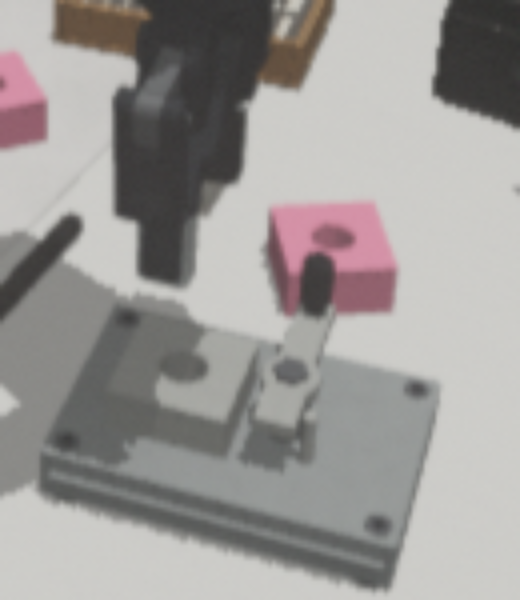

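apply_moves --motion "0.5 0 0 0.03 0; 0.5 0 0 0.055 0; 0.5 0 0 0.07 0; 0.5 0 0 0.078 0; 0.5 0 0 0.083 0; 0.5 0 0 0.087 0; 0.5 0 0 0.087 0; 0.5 0 0 0.087 0; 0.5 0 0 0.087 0"

```text
clock: 24.37
eef_pos: [490.0, -99.5, 203.8]
tcp_rot: [3.14, 0.001, 1.757]
contact_force: [0.4, -0.2, 0.2]
opening: 0.75
```

```bash
python3 - <<'E'
from rig import r,grab_frame
import cv2
f=grab_frame("scene");cv2.imwrite("pics/h2.png",cv2.resize(f["img"][270:370,320:440,::-1],None,fx=6,fy=6,interpolation=cv2.INTER_CUBIC))
E
python3 s.py
```

```text
eef_pos [489.989 -99.426 203.75 ]
tcp_rot [3.140e+00 1.000e-03 1.757e+00]
contact_force [ 0.255 -0.098 -0.689]
wrist_torque [-0.022  0.006 -0.019]
```

View pics/h2.png

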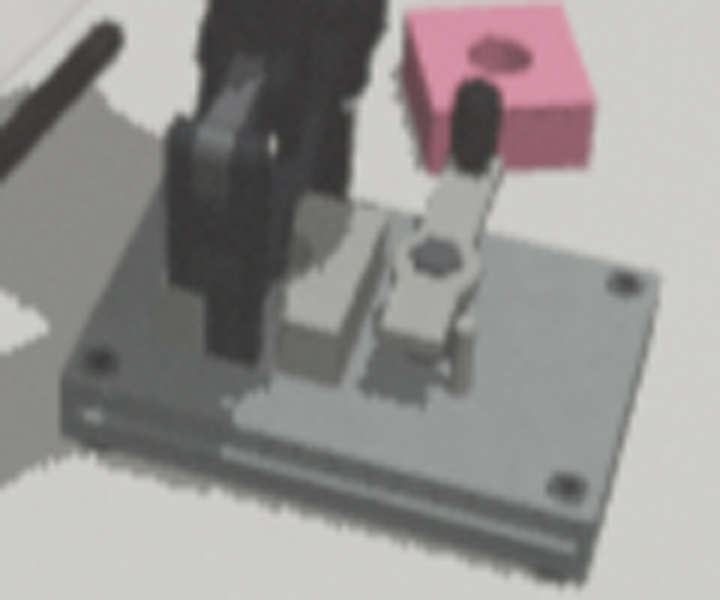

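```bash
python3 -c "
from h import *
for z in(30,35,40): print(z,(proj('scene',[[457,-105.5,z],[443,-108,z]])-[320,270])*6)"
```

```text
30 [[237.19028893 376.47062517]
 [220.76259263 411.74205866]]
35 [[237.73154358 363.56249898]
 [221.25048337 398.7719838 ]]
40 [[238.27680546 350.55880643]
 [221.74204073 385.70443539]]
```

apply_moves --motion "0.5 0 0 0.002 0; 0.5 0 0 0.004 0; 0.5 0 0 0.004 0; 0.2 0 0 0.004 0; 0 0 0 0.004 0; 0 0 0 0.004 0; 0 0 0 0.004 0; -0.2 0 0 0.004 0; -0.2 0 0 0.004 0; -0.2 0 0 0.004 0" --squeeze 50

```text
clock: 25.25
eef_pos: [489.2, -99.4, 199.1]
tcp_rot: [-3.14, -0.0, 1.757]
contact_force: [-3.4, -1.0, 5.2]
opening: 0.597
```

```bash
python3 s.py
```

```text
eef_pos [489.197 -99.439 199.134]
tcp_rot [-3.14  -0.     1.757]
contact_force [-3.362 -1.04   5.234]
wrist_torque [-0.198  0.558  0.034]
```

apply_moves --motion "-1 0 -0.0003 0 0; -1 0 -0.0003 0 0; -1 0 -0.0003 -0.001 0; -1 0 -0.0003 -0.002 0; -1 0 -0.0003 -0.003 0; -1 0 -0.0003 -0.004 0; -1 0 -0.0003 -0.005 0; -1 0 -0.0003 -0.005 0" --squeeze 70

```text
clock: 25.92
eef_pos: [489.0, -99.4, 203.9]
tcp_rot: [-3.141, -0.0, 1.756]
contact_force: [-0.6, 0.8, -5.9]
opening: 0.59
```

```bash
python3 s.py;  python3 - <<'E'
from rig import r,grab_frame
import cv2
f=grab_frame("scene");cv2.imwrite("pics/h3.png",cv2.resize(f["img"][270:370,320:440,::-1],None,fx=6,fy=6,interpolation=cv2.INTER_CUBIC))
E
```

```text
eef_pos [489.038 -99.38  203.913]
tcp_rot [-3.141 -0.     1.756]
contact_force [-0.562  0.751 -5.91 ]
wrist_torque [-0.053  0.173  0.062]
```

View pics/h3.png

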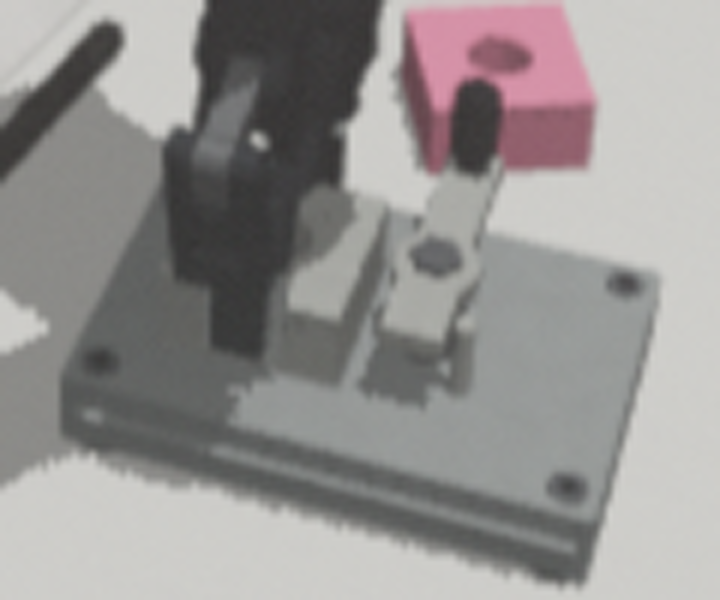

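Master lifts cleanly (force ≈ its weight, fixture unmoved). Lift out and carry.

apply_moves --motion "-1 0 0 -0.001 0; -1 0 0 -0.002 0; -1 0 0 -0.003 0; -1 0 0 -0.005 0; -1 0 0 -0.007 0; -1 0 0 -0.01 0; -1 0 0 -0.02 0; -1 0 0 -0.04 0; -1 0 0 -0.06 0; -1 0 0 -0.08 0; -1 0 0 -0.09 0; -1 0 0 -0.09 0; -1 0 0 -0.09 0"

```text
clock: 27.05
eef_pos: [489.4, -99.4, 294.4]
tcp_rot: [3.14, 0.001, 1.756]
contact_force: [-0.2, 0.2, -6.4]
opening: 0.59
```

```bash
python3 s.py; python3 -c "
from h import *
c=(489.4,-99.35,294,1.756)
print(rel(c,(484.0,129.8,289,np.pi/2-0.148)))"
python3 - <<'E'
from rig import r,grab_frame
import cv2
f=grab_frame("scene");cv2.imwrite("pics/i1.png",cv2.resize(f["img"][200:370,310:440,::-1],None,fx=3.5,fy=3.5,interpolation=cv2.INTER_CUBIC))
E
```

```text
eef_pos [489.367 -99.408 294.408]
tcp_rot [3.140e+00 1.000e-03 1.756e+00]
contact_force [-0.225  0.22  -6.36 ]
wrist_torque [ 0.035  0.037 -0.038]
[0.22623 0.03689 0.005   0.10606]
```

View pics/i1.png

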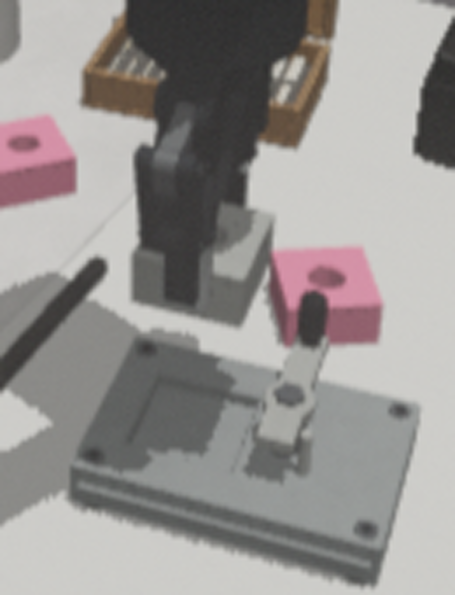

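apply_moves --motion "-1 0.02 0.0033 0 0.01; -1 0.05 0.0082 0 0.025; -1 0.08 0.013 0 0.04; -1 0.11 0.0179 0.002 0.055; -1 0.14 0.0228 0.003 0.07; -1 0.17 0.0277 0.004 0.085; -1 0.2 0.0326 0.005 0.1; -1 0.216 0.0352 0.005 0.106; -1 0.2262 0.0369 0.005 0.106; -1 0.2262 0.0369 0.005 0.106; -1 0.2262 0.0369 0.005 0.106; -1 0.2262 0.0369 0.005 0.106; -1 0.2262 0.0369 0.005 0.106; -1 0.2262 0.0369 0.025 0.106; -1 0.2262 0.0369 0.045 0.106; -1 0.2262 0.0369 0.055 0.106; -1 0.2262 0.0369 0.058 0.106; -1 0.2262 0.0369 0.058 0.106; -1 0.2262 0.0369 0.058 0.106"

```text
clock: 28.68
eef_pos: [484.2, 129.5, 236.4]
tcp_rot: [3.141, -0.0, 1.423]
contact_force: [-0.0, 0.8, -6.0]
opening: 0.598
```

```bash
python3 s.py
python3 - <<'E'
from rig import r,grab_frame
import cv2
from h import *
f=grab_frame("scene");im=cv2.resize(f["img"][200:310,190:310,::-1],None,fx=6,fy=6,interpolation=cv2.INTER_CUBIC)[:600]
cv2.imwrite("pics/j1.png",im)
a=-0.148;m=np.array([[1,1],[1,-1],[-1,-1],[-1,1]])*30@np.array([[np.cos(a),np.sin(a)],[-np.sin(a),np.cos(a)]])+[484,129.8]
p=(proj("scene",np.c_[m,[36]*4])-[190,200]+.5)*6
m2=(m-[484,129.8])*26/30+[484,129.8]
z=r.sense()["eef_pos"][2]-179.1
p2=(proj("scene",np.c_[m2,[z]*4])-[190,200]+.5)*6
cv2.polylines(im,[p.astype(int)],True,(0,255,0),1);cv2.polylines(im,[p2.astype(int)],True,(0,0,255),1)
cv2.imwrite("pics/j2.png",im);print(z)
E
```

```text
eef_pos [484.224 129.481 236.42 ]
tcp_rot [ 3.141 -0.     1.423]
contact_force [-0.007  0.774 -6.015]
wrist_torque [-0.023 -0.012  0.001]
57.64029928820102
```

View pics/j2.png

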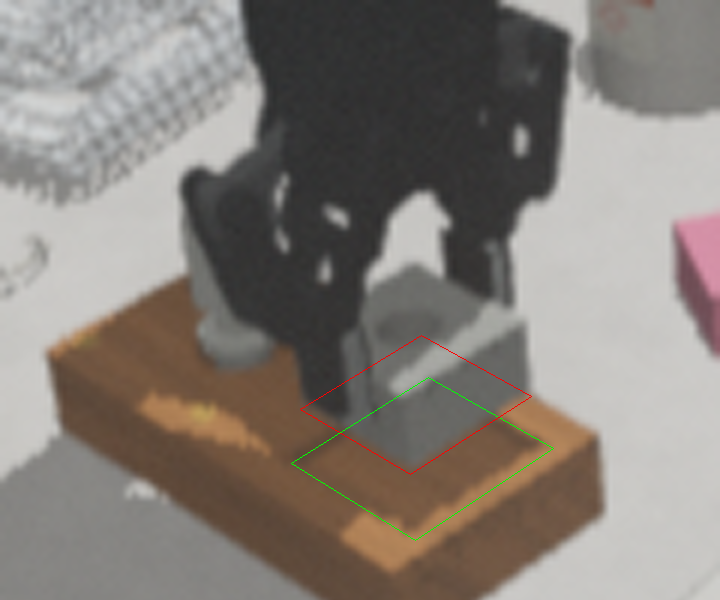

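apply_moves --motion "-1 0 0 0.006 0; -1 0 0 0.012 0; -1 0 0 0.017 0; -1 0 0 0.021 0; -1 0 0 0.024 0; -1 0 0 0.026 0; -1 0 0 0.027 0; -1 0 0 0.0275 0; -1 0 0 0.0275 0; -1 0 0 0.0275 0"

```text
clock: 29.57
eef_pos: [483.9, 129.7, 208.6]
tcp_rot: [3.141, -0.0, 1.423]
contact_force: [0.8, 0.4, -7.5]
opening: 0.593
```

```bash
python3 s.py
python3 - <<'E'
from rig import r,grab_frame
import cv2
f=grab_frame("scene");im=cv2.resize(f["img"][200:310,190:310,::-1],None,fx=6,fy=6,interpolation=cv2.INTER_CUBIC)[:600]
cv2.imwrite("pics/j3.png",im)
E
```

```text
eef_pos [483.947 129.738 208.599]
tcp_rot [ 3.141 -0.     1.423]
contact_force [ 0.763  0.414 -7.483]
wrist_torque [-0.006 -0.004 -0.009]
```

View pics/j3.png

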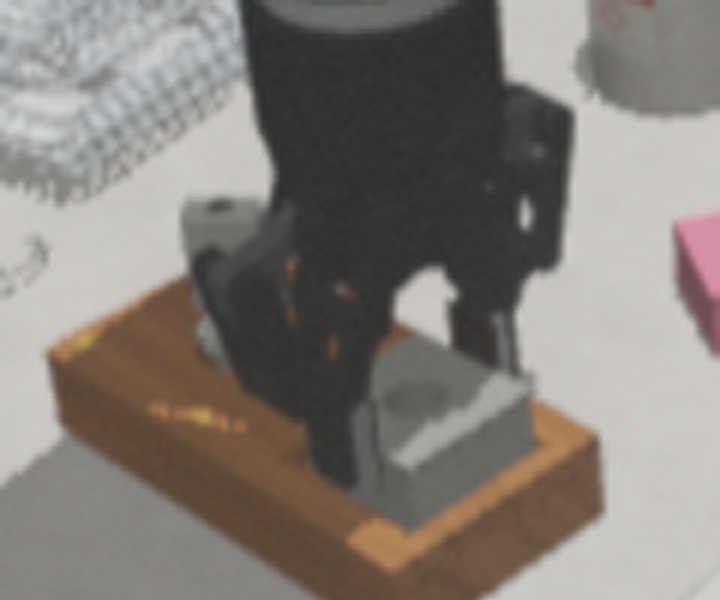

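apply_moves --motion "-1 0 0 0.0005 0; -1 0 0 0.001 0; -1 0 0 0.0014 0; -1 0 0 0.0014 0; -1 0 0 0.0014 0"

```text
clock: 30.03
eef_pos: [483.9, 129.7, 207.3]
tcp_rot: [3.141, -0.0, 1.423]
contact_force: [-0.8, -1.8, -0.5]
opening: 0.592
```

apply_moves --motion "-1 0 0 0.0003 0; 0.3 0 0 0.0003 0; 0.4 0 0 0.0003 0; 0.5 0 0 0.0003 0; 0.5 0 0 0.0003 0; 0.5 0 0 0.0003 0; 0.5 0 0 -0.01 0; 0.5 0 0 -0.03 0; 0.5 0 0 -0.07 0; 0.5 0 0 -0.11 0; 0.5 0 0 -0.14 0; 0.5 0 0 -0.14 0; 0.5 0 0 -0.14 0"

```text
clock: 31.12
eef_pos: [484.4, 129.8, 349.7]
tcp_rot: [3.137, -0.002, 1.423]
contact_force: [0.3, 0.3, -0.7]
opening: 0.748
```

```bash
python3 s.py
python3 - <<'E'
from rig import r,grab_frame
import cv2
f=grab_frame("scene");cv2.imwrite("pics/k1.png",cv2.resize(f["img"][170:370,180:440,::-1],None,fx=3,fy=3,interpolation=cv2.INTER_CUBIC))
E
```

```text
eef_pos [484.361 129.839 349.742]
tcp_rot [ 3.137e+00 -2.000e-03  1.423e+00]
contact_force [ 0.284  0.283 -0.682]
wrist_torque [0.014 0.031 0.015]
```

View pics/k1.png

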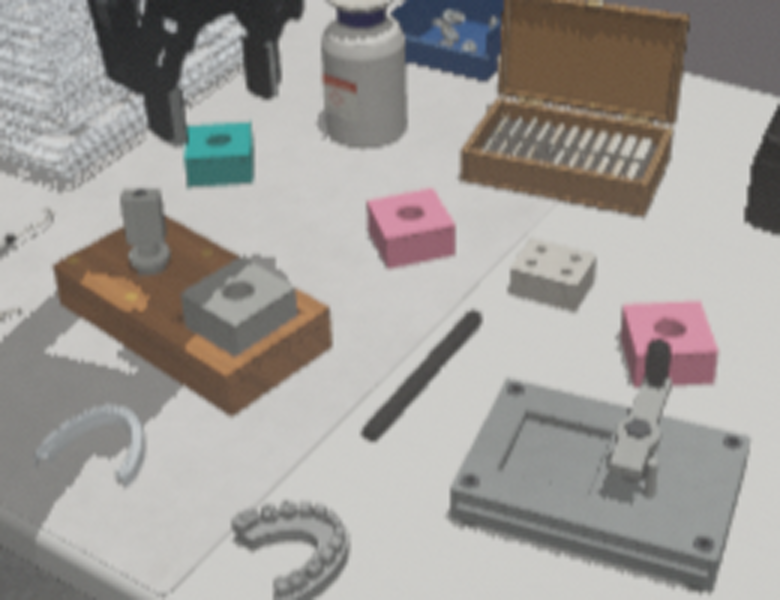

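Run:
```python
from rig import r,grab_frame
import cv2
f=grab_frame("top");cv2.imwrite("pics/k2.png",cv2.resize(f["img"][200:340,190:440,::-1],None,fx=3.2,fy=3.2,interpolation=cv2.INTER_CUBIC))
cv2.imwrite("pics/k3.png",cv2.resize(f["img"][255:335,335:435,::-1],None,fx=8,fy=7,interpolation=cv2.INTER_CUBIC))
```

```text
(no output)
```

View pics/k2.png

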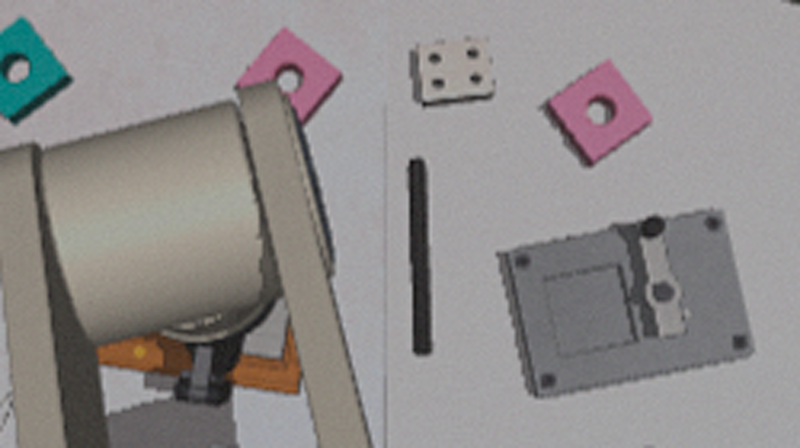

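View pics/k3.png

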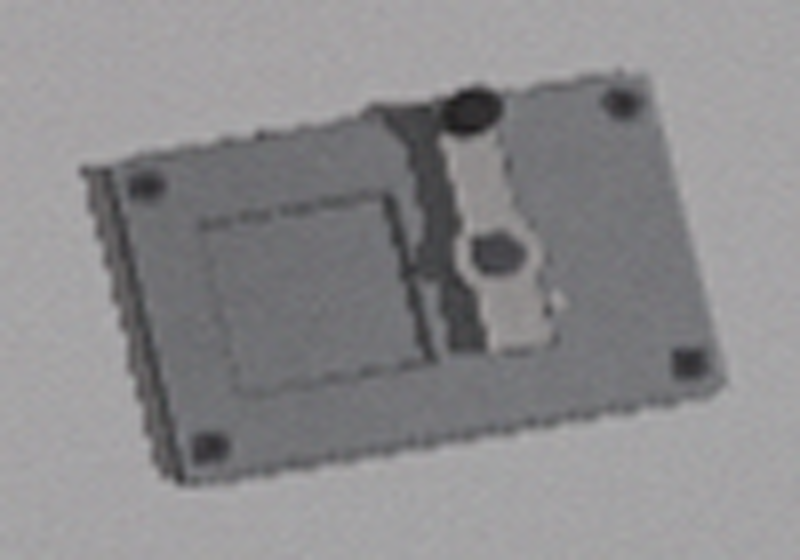

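Run:
```python
from h import *
k=back("top",crop((472,110),335,255,8,7),88)[0];p=back("top",crop((498,252),335,255,8,7),62)[0]
print(k,p,np.arctan2(k[1]-p[1],k[0]-p[0])-0.18)
from rig import r
print(r.sign_off())
```

```text
[ 538.58986327 -135.21735552   88.        ] [ 498.82114389 -144.62701305   62.        ] 0.05233669701229848
the job is handed in; nothing more can be done
None
```

The job is done and handed in at 31 s of the 72 s allowed.

- **Plug:** I twisted it back and forth about ±0.5 rad, with the clamp left shut, under a pull of about 6–9 N at each check until it came free. It now stands handle up in the round pocket.
- **Clamp:** I swung it open by the knob until the stop pushed back with about 8 N. The picture puts the angle within about 0.05 rad (3°) of fully open, which is about the accuracy of that measurement.
- **Master:** I lifted it out and lowered it until the recess floor took its weight. In the scene camera it lies flat in the square recess, bore up.

**Last checks:**
- The fixture's screw holes sit at the same pixels in the top view as at the start, so it has not moved.
- The test block, marker and pink and turquoise blocks look undisturbed by eye; I did not measure them.
- The gripper was open, about 120 mm clear above the master, and touching nothing.
- In the final top view the arm hid most of the stand, so the plug and master were confirmed there only by the scene camera and the forces at placing.

No check failed. The two cameras disagreed by 2–3 mm in places, and every placing had more room than that.

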